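# Dock the sample carrier and hold its bayonet stopper home

### The arm

A 6-joint arm with a two-finger parallel gripper is mounted at the origin on a cart in front of the work surface, level with it; the furniture and walls round the work are solid. World frame = base frame: x ahead of the robot, y to its left, z up, the work surface at z = 0. Lengths are in m, angles in rad, forces in N, time in s.
With the tool pointing down it reaches from about 0.35 to 0.85 m from the base axis. Payload 8.1 kg.
Tool frame: the origin (TCP) lies on the centre line of the jaws, within the pads' length; the fingertips stand 17 mm ahead of it and the grasp point (between the pads) lies 2 mm behind it; z points along the fingers, y is the line along which they close (so a half turn about z gives the same grasp; the last joint's range is limited). The gripper opens to 93 mm and grips with 3 to 60 N. Pads are 15 mm wide; open, the fingers measure 128 mm over their backs; the gripper's body (75 mm by 188 mm) begins 65 mm behind the grasp point.
Start: joints at [-1.378, 0.13, 1.488, -0, 1.523, -0.085], TCP at [0.165, -0.577, 0.206] pointing down, gripper open.
Joint ranges: [-2.96, 2.96], [-0.89, 2.26], [0.02, 2.5], [-1.34, 4.48], [0, 2.73], [-2.66, 2.66]. Speed limits (rad/s): [2.39, 2.39, 2.79, 3.14, 3.14, 3.14].

### API

Orientations are given as a rotation vector (axis times angle).
In Python, from plant import status, eyes, robot gives the robot as it stands. The module is installed in compiled form; this text tells all that it offers.
- The arm moves only by the tool servo_tool, never from a script. Its argument "plan" is text: rows parted by semicolons, each of 4 numbers parted by spaces: the shift along the tool's x, y, z in m, then the turn about the tool's z in degrees. A call has 1 to 12 rows; each row is the pose to reach, as a shift and turn from the pose commanded when the call began, along the tool's axes at that moment; what a row does not reach only later rows make up. A row lasts 1/12 s, in which the tool goes at most 41.7 mm and 7.16 degrees, less where a joint would pass 70% of its speed; a pose out of reach is approached as far as the arm can. A call with a gripper value outside its range is refused whole. "grip" is the closure, from -1 (fully open) to 1 (shut), set as the call begins (left out, the last holds). The fingers move at their own pace and stop on an object; "grip_force" is the grip in N (left out, the last holds). Time passes only in rows, so rows that repeat a pose let the fingers close. It gives the time, the measured TCP pose, the force, the opening and the grip force at its end, in the units of the state.
- status.read_state(): the state, without advancing time (a new reading comes with each control period).
- eyes.read_camera(name): name is "side" or "top"; returns a dict with "image" (400x640x3 uint8, blue, green, red), "fovy" (degrees; the focal length in pixels is half the picture's height over the tangent of half this angle, whatever the lens; pixels are square), "cx", "cy" (the principal point, pixels), "k1" (the pictures are not rectified: a ray, as slopes to the right and down, at radius r is drawn at 1 + k1 r^2 times it, then the intrinsics apply), "world_from_camera" (4x4, takes a point from camera to world coordinates). Camera axes: x right, y down, z forward; pixel columns grow to the right and rows downward; lengths in m; the calibration is good to about 2 mm. A picture is of the moment at which its call begins. There is no depth.
- robot.close_job(): hands the job in; it is judged then, once.
The state is a dict: "t": time; "q": joint angles; "dq": joint speeds; "joint_torque": joint torques, N m; "tool_pos": TCP position; "orientation": TCP orientation; "force": force on the tool from outside, world axes, zero at the start; "wrist_torque": the same for the moment, N m; "opening": finger opening in m; "gripper_force": force on a finger pad.
Only numpy, scipy, OpenCV 4.12 (cv2) and the standard library are available. Lean on these libraries where they do the work, as an engineer would, in place of code of your own. Each camera call takes 0.05 s, during which the arm holds its last target. There are 200 camera calls.

### The job

Push the sample carrier along the worktop, without lifting it, into its dock until it sits against the dock's end stop. Then take the wing-handled stopper from its stand, push it straight down into the carrier's socket against the spring until its flange is flush on the rim, and only then twist it a quarter turn clockwise (seen from above) as far as it goes. Finish while still gripping the stopper and holding it pressed flush and fully twisted for the seal check; leave the other things where they are.

Things in the scene. Friction and masses are not known exactly. Their poses are not given: they have to be found in the camera images.
- carrier: Loose sample carrier, 0.5 to 1 kg: grey base 140 (x) x 120 (y) x 22 mm with a square 60 x 60 mm aluminium socket housing in its middle, 66 mm high over all. Origin: centre of the underside; x: the way it goes into the dock. The socket has a bore about 34 mm wide and two slots 13 mm wide, reaching 24.5 mm from the axis along +x and -x, through a top ledge 6 mm thick.
- carrier_rim (a point): Centre of the top face (rim) of the carrier's socket housing, 66 mm above its underside, on the socket's axis; axes as the carrier.
- dock: Fixed U of grey bars 12 mm wide, 20 mm high. x: the way the carrier is pushed in (about from the robot's left to its right); open at -x, where the sides flare out. Inner faces at y = +-64 mm from x = -20 to 82 mm, flares from there to x = -62 mm, y about +-92 mm; face of the end stop at x = 70 mm. Origin, on the worktop: where the carrier's origin is when docked, x axes alike.
- dock_seat (a point): The same point and axes as the dock's origin: where the docked carrier's origin belongs.
- stopper: Loose bayonet stopper, 120 g, 82 mm tall, upright. Origin: centre of its nose's underside; z up. Stem 30 mm across (nose tapers to 18 mm over the lowest 14), two lugs 10 mm wide, z 21 to 27 mm, out to 22 mm from the axis along +-x; flange 57 mm across, z 40 to 48; black wing handle 56 mm long (x), 16 mm thick (y), z 48 to 82. Same after a half turn. Its x goes along the carrier's x to enter.
- stopper_flange (a point): Centre of the underside of the stopper's flange, 40 mm above its origin; it meets carrier_rim when seated (stopper's origin then 26 mm above the worktop).
- stopper_grip (a point): Point on the stopper's axis in the wing handle, 70 mm above its origin (22 mm above the flange's top): the height to grip. Grip across the 16 mm thickness (stopper y).
- stand: Fixed white ring 62 mm across and 34 mm high, bore 33 mm, in which the stopper stands on its lugs (stopper's origin 13 mm above the worktop). Origin: centre of the underside.
- plunger (a joint): Spring seat in the socket on which the lugs land, in m: 0 at rest, 0.008 with the flange flush on the rim. The lugs meet it with the flange 8 mm above the rim; it takes 6 N to start and about 9.5 N at flush. The lugs pass below the ledge from 0.001 on. Let go, the spring lifts the stopper off the rim again.
- rotor (a joint): Turning part of the spring seat, in rad: 0 with its notches under the slots, up to its stop at 1.5 as the stopper is twisted clockwise seen from above. The lugs have up to 0.16 rad of play before they turn it. A light torsion spring (0.025 N m at 0, 0.1 N m at the stop) turns it part of the way back when let go.
- timer: White flat kitchen timer 64 x 68 x 18 mm, a bystander to leave alone. Origin: centre of the underside.
- strip_bottle: White test-strip bottle with a black lid, 45 mm across, 108 mm tall, a bystander. Origin: centre of the underside.
- reagent: Small brown bottle with a grey cap, 34 mm across, 82 mm tall, a bystander. Origin: centre of the underside.
- pen: Blue pen 146 mm long, 13 mm thick, lying, a bystander. Origin: centre of the underside.
- specimen: Specimen cup with a screw lid, 60 mm across, 68 mm tall, a bystander. Origin: centre of the underside.
There are look-alikes about, which are no part of the job. What is shaped like the stopper but blue or purple is not meant.

How it is judged:
On the way, in this order (a step that is already met when the one before it is completed fails the run):
1. the carrier sits in the dock against the end stop, at rest (x of carrier in the frame of dock_seat between -0.006 and 0.006 m and y of carrier in the frame of dock_seat between -0.007 and 0.007 m and angle between the x axis of carrier and the x axis of dock, either way round below 0.09 rad and linear speed of carrier below 0.02 m/s), for 0.2 s.
2. the stopper is pushed into the socket against the spring, not yet twisted (value of joint plunger above 0.004 m and value of joint rotor below 0.5 rad and horizontal distance between stopper_flange and carrier_rim below 0.005 m and z of stopper_flange in the frame of carrier_rim below 0.005 m), for 0.1 s.
At the end, for the whole second after the job is handed in: Carrier in the dock (6 mm from the stop, 7 mm sideways, 0.09 rad); stopper upright in the socket, flange within 2 mm of the rim, plunger past 6 mm, rotor past 1.2 rad; the fingers still grip it (over 3 N) and it presses on the carrier (over 4 N), at rest (x of carrier in the frame of dock_seat between -0.006 and 0.006 m and y of carrier in the frame of dock_seat between -0.007 and 0.007 m and angle between the x axis of carrier and the x axis of dock, either way round below 0.09 rad and value of joint plunger above 0.006 m and value of joint rotor above 1.2 rad and z of stopper_flange in the frame of carrier_rim below 0.002 m and horizontal distance between stopper_flange and carrier_rim below 0.005 m and angle between stopper's own z axis and vertical below 0.08 rad and contact force between the fingers and stopper above 3 N and contact force between stopper and carrier above 4 N and linear speed of stopper below 0.02 m/s); the arm keeps its last pose, push and grip.
It fails at once if a bystander is moved more than 20 mm (distance of any of timer, strip_bottle, reagent, pen, specimen from where it was at the start of the episode above 0.02 m).
It fails at once if the carrier is lifted off the worktop or tipped (height (world z) of carrier above 0.015 m or angle between carrier's own z axis and vertical above 0.15 rad).
It also fails if it takes over 72 s, if anything falls off the work surface, if the arm or the gripper's body presses on something with over 40 N, if the wrist force passes 120 N, or if a joint passes its speed limit or range.

## Working session

There is one attempt and no reset: what is moved stays moved. The work goes in short steps, Python scripts to look and compute and a tool call to move; the robot and the scene stay as the last step left them, time stands still between calls to the robot, and variables do not carry over. Pictures are saved under pics/ and viewed, at most 10 in all, crops included, and the job is handed in when it is done.

Besides the shell and the picture viewer there is one more tool, called after "Request:" by a JSON object that holds its "fn" and its "kwargs". servo_tool: Moves the arm, as the interface text tells. Its arguments: {"type":"object","properties":{"plan":{"type":"string"},"grip":{"type":"number"},"grip_force":{"type":"number"}},"required":["plan"]}

```bash
mkdir -p pics
cat > h.py <<'E'
import numpy as np, cv2
from plant import status, eyes, robot
from scipy.spatial.transform import Rotation as R
def cam(n):
    c=eyes.read_camera(n); c['f']=200/np.tan(np.radians(c['fovy'])/2); return c
def ray(c,u,v):
    d=np.array([(u-c['cx'])/c['f'],(v-c['cy'])/c['f']]); s=d.copy()
    for _ in range(20): s=d/(1+c['k1']*(s@s))
    T=np.array(c['world_from_camera']); return T[:3,3],T[:3,:3]@np.array([s[0],s[1],1])
def at(c,u,v,z):
    o,d=ray(c,u,v); return o+d*(z-o[2])/d[2]
def proj(c,p):
    T=np.linalg.inv(np.array(c['world_from_camera'])); q=T[:3,:3]@np.array(p)+T[:3,3]
    s=q[:2]/q[2]; s=s*(1+c['k1']*(s@s)); return s*c['f']+[c['cx'],c['cy']]
def st():
    s=status.read_state()
    for k in ['t','q','tool_pos','orientation','force','wrist_torque','opening','gripper_force']: print(k,np.round(s[k],4))
    print(np.round(R.from_rotvec(s['orientation']).as_matrix(),3))
E
python3 - <<'E'
from h import *
st()
for n in ['side','top']:
    c=cam(n); cv2.imwrite(f'pics/{n}0.png',c['image']); print(n,c['fovy'],c['cx'],c['cy'],c['k1'],np.round(c['world_from_camera'],3))
E
```

```text
t 0.0
q [-1.3784  0.1312  1.4893  0.      1.523  -0.0854]
tool_pos [ 0.1644 -0.5764  0.2047]
orientation [-3.1095e+00 -4.3470e-01  1.0000e-04]
force [0.387  0.4439 0.1331]
wrist_torque [-0.0007  0.0095 -0.0231]
opening 0.0932
gripper_force 0.0
[[ 0.962  0.274 -0.   ]
 [ 0.274 -0.962  0.002]
 [ 0.    -0.002 -1.   ]]
side 54.37902867397922 319.6077430902414 204.16361101800595 0.017035822553345587 [[-0.886 -0.193  0.421  0.118]
 [-0.463  0.386 -0.798  0.853]
 [-0.008 -0.902 -0.432  0.55 ]
 [ 0.     0.     0.     1.   ]]
top 47.95629511160962 326.2652718373452 201.51365746863323 -0.0818710542657561 [[ 2.800e-02 -9.940e-01  1.030e-01  4.710e-01]
 [-1.000e+00 -2.800e-02  2.000e-03 -3.400e-02]
 [ 1.000e-03 -1.030e-01 -9.950e-01  1.444e+00]
 [ 0.000e+00  0.000e+00  0.000e+00  1.000e+00]]
```

View pics/top0.png

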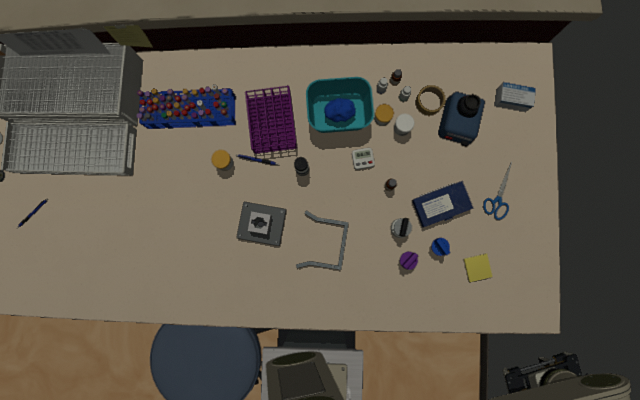

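View pics/side0.png

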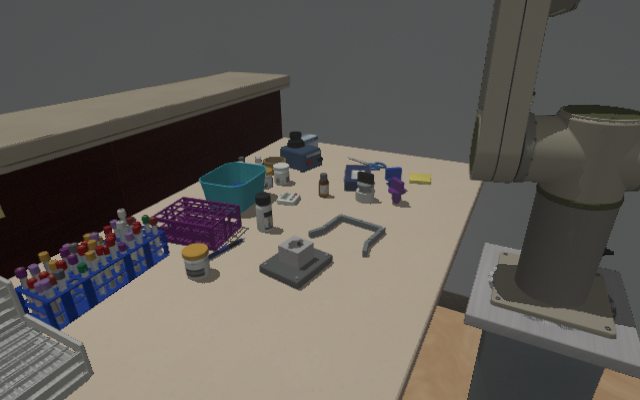

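The top view shows the carrier at about (261,223), the dock U spanning (300–348, 212–270) and open to the left, and the stopper in its stand at (401,228). The look-alikes are at (409,260) in purple and (441,246) in blue. I'll zoom in on that area.

Run:
```python
import cv2
i=cv2.imread('pics/top0.png')[190:285,230:430]
cv2.imwrite('pics/z0.png',cv2.resize(i,None,fx=4,fy=4,interpolation=cv2.INTER_CUBIC))
```

```text
(no output)
```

View pics/z0.png

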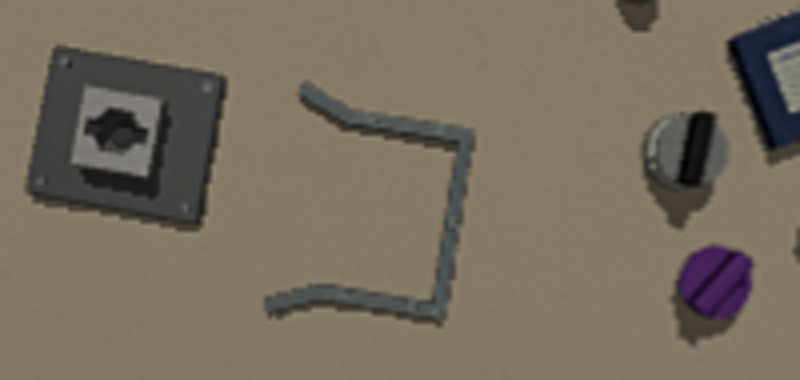

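The crop shows the carrier base corners at (55,46), (225,76), (198,228) and (28,195). The dock's end stop runs (473,128)–(440,322). The stopper handle runs (703,112)–(690,187).

```bash
cat > m0.py <<'E'
from h import *
from scipy.optimize import least_squares
c=cam('top'); cs=cam('side')
def px(p): return np.array([230+(p[0]+.5)/4-.5,190+(p[1]+.5)/4-.5])
def fit(P,U,name):
    P=np.array(P);U=np.array([px(u) for u in U])
    def f(v):
        r=R.from_euler('z',v[2]).as_matrix(); return np.ravel([proj(c,r@p+[v[0],v[1],0])-u for p,u in zip(P,U)])
    s=least_squares(f,[.4,0,-1.7],loss='soft_l1'); print(name,np.round(s.x,4),'deg',np.degrees(s.x[2]).round(2),'\n res px',np.round(s.fun,1)); return s.x
b=.022;h=.066
fit([(-.07,.06,b),(.07,.06,b),(.07,-.06,b),(-.07,-.06,b),(-.03,.03,h),(.03,.03,h),(.03,-.03,h),(-.03,-.03,h)],
 [(55,46),(225,76),(198,228),(28,195),(82,87),(165,97),(155,177),(73,165)],'carrier')
t=.02
fit([(.082,.076,t),(.082,-.076,t),(.07,.064,t),(.07,-.064,t),(-.02,.064,t),(-.02,-.064,t)],
 [(473,130),(441,320),(459,146),(433,303),(345,126),(322,287)],'dock')
a=at(c,*px((703,112)),.095);d=at(c,*px((690,187)),.095);print('handle',a,d,(a+d)/2,np.degrees(np.arctan2(*(a-d)[1::-1])))
print('flange',at(c,*px((688,149)),.061))
E
python3 m0.py
```

```text
carrier [ 0.5419  0.173  -1.7083] deg -97.88 
 res px [-0.3  0.1  0.4 -0.1  0.6 -0.7 -0.4  0.1  1.3  0.1 -0.3  0.8 -1.3  0.1
  0.  -0.2]
dock [ 0.4886 -0.0113 -1.6984] deg -97.31 
 res px [ 0.4  0.2  1.1  0.4 -0.4 -0.7 -0.1  0.3 -0.  -0.1 -0.7 -0.2]
handle [ 0.56803298 -0.27057683  0.095     ] [ 0.51139036 -0.26144742  0.095     ] [ 0.53971167 -0.26601213  0.095     ] -9.155944330997338
flange [ 0.54159959 -0.26526606  0.061     ]
```

Run:
```python
import cv2
i=cv2.imread('pics/side0.png')
a=cv2.resize(i[165:285,255:415],None,fx=5,fy=5,interpolation=cv2.INTER_CUBIC)
cv2.imwrite('pics/z1.png',a)
```

```text
(no output)
```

View pics/z1.png

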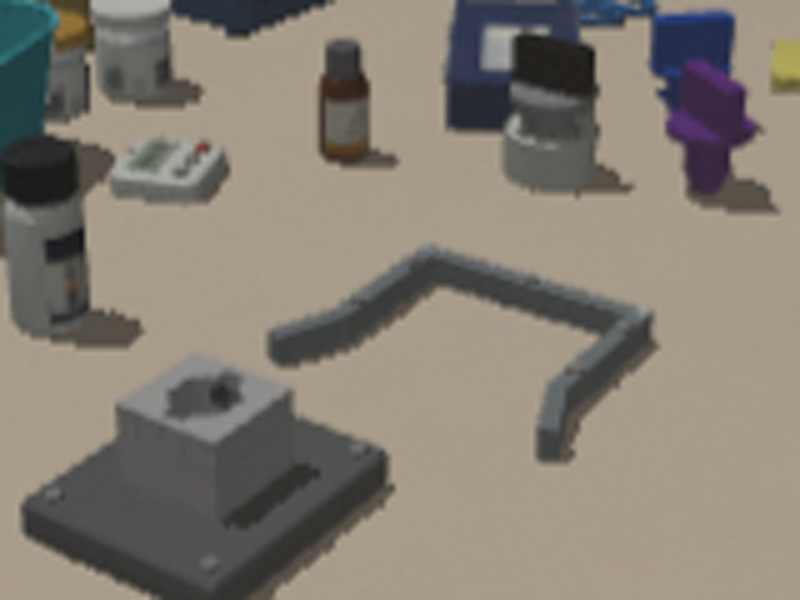

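```bash
cat > g.py <<'E'
import sys
from h import *
s=status.read_state(); M=R.from_rotvec(s['orientation']).as_matrix(); p=np.array(s['tool_pos'])
x,y,z,th=map(float,sys.argv[1:5])
thn=np.degrees(np.arctan2(M[1,0],M[0,0]))
print('t',round(s['t'],2),'p',p.round(4),'th',thn.round(2),'shift',(M.T@([x,y,z]-p)).round(4),'turn',round((thn-th+180)%360-180,2),'F',np.round(s['force'],1),'open',round(s['opening'],4))
E
python3 g.py .542 .173 .14 82.1
```

```text
t 0.2 p [ 0.1645 -0.5766  0.2051] th 15.92 shift [ 0.5686 -0.6173  0.0658] turn -66.18 F [-0.1  0.6  0.4] open 0.0927
```

Request:
{"fn": "servo_tool", "kwargs": {"plan": "0.28 -0.3 0 -66;0.28 -0.3 0 -66;0.28 -0.3 0 -66;0.28 -0.3 0 -66;0.28 -0.3 0 -66;0.28 -0.3 0 -66;0.28 -0.3 0 -66;0.28 -0.3 0 -66;0.28 -0.3 0 -66;0.28 -0.3 0 -66;0.28 -0.3 0 -66;0.28 -0.3 0 -66", "grip": -1}}

```text
t: 1.2
tool_pos: [0.3523, -0.2102, 0.2058]
orientation: [2.368, 2.064, 0.0]
force: [-0.6, -0.3, 0.1]
opening: 0.0929
gripper_force: 0.0
```

```bash
python3 g.py .542 .173 .14 82.1
```

```text
t 1.2 p [ 0.3523 -0.2102  0.2058] th 82.15 shift [0.4056 0.1356 0.0657] turn 0.05 F [-0.6 -0.3  0.1] open 0.0929
```

Request:
{"fn": "servo_tool", "kwargs": {"plan": "0.406 0.136 0 0;0.406 0.136 0 0;0.406 0.136 0 0;0.406 0.136 0 0;0.406 0.136 0 0;0.406 0.136 0 0;0.406 0.136 0 0;0.406 0.136 0 0;0.406 0.136 0 0;0.406 0.136 0 0;0.406 0.136 0.06 0;0.406 0.136 0.06 0"}}

```text
t: 2.2
tool_pos: [0.5443, 0.1718, 0.143]
orientation: [-2.372, -2.06, 0.001]
force: [-2.0, -1.4, -0.8]
opening: 0.0933
gripper_force: 0.0
```

```bash
python3 - <<'E'
from h import *
for n in ['top','side']:
    c=cam(n); p=proj(c,[.542,.173,.06]).astype(int); print(n,p)
    cv2.imwrite(f'pics/{n}1.png',c['image'])
    i=c['image'][p[1]-60:p[1]+60,p[0]-50:p[0]+50]; locals().setdefault('L',[]).append(cv2.resize(i,None,fx=4,fy=4,interpolation=cv2.INTER_CUBIC))
cv2.imwrite('pics/z2.png',np.hstack(L))
E
python3 g.py .542 .173 .05 82.1
```

```text
top [259 222]
side [296 244]
t 2.3 p [0.5408 0.1697 0.1404] th 81.87 shift [0.0037 0.0015 0.0904] turn -0.23 F [-0.8 -1.2 -0.3] open 0.0931
```

View pics/z2.png

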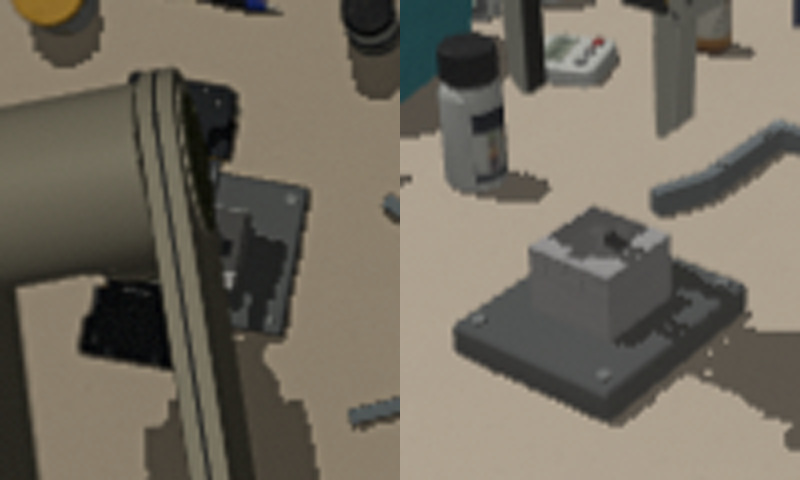

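The gripper straddles the carrier along its y, with the strip bottle clear of it at (475,110) in the crop. Descending.

Request:
{"fn": "servo_tool", "kwargs": {"plan": "0.003 0.001 0.025 0;0.003 0.001 0.05 0;0.003 0.001 0.075 0;0.003 0.001 0.09 0;0.003 0.001 0.09 0;0.003 0.001 0.09 0"}}

```text
t: 2.8
tool_pos: [0.5451, 0.1725, 0.0565]
orientation: [-2.375, -2.057, 0.001]
force: [-0.1, 0.3, -0.1]
opening: 0.093
gripper_force: 0.0
```

Request:
{"fn": "servo_tool", "kwargs": {"plan": "0 0 0 0;0 0 0 0;0 0 0 0;0 0 0 0;0 0 0 0;0 0 0 0;0 0 0 0;0 0 0 0", "grip": 1, "grip_force": 15}}

```text
t: 3.47
tool_pos: [0.5446, 0.174, 0.0557]
orientation: [-2.372, -2.06, 0.0]
force: [0.3, -0.4, 0.5]
opening: 0.0441
gripper_force: 0.0
```

```bash
python3 g.py .4886 -.0113 .05 82.69
```

```text
t 3.47 p [0.5446 0.174  0.0557] th 81.93 shift [-0.1914 -0.0295  0.0057] turn -0.76 F [ 0.3 -0.4  0.5] open 0.0441
```

The opening reads 44 mm, less than the 60 mm housing, so I'll look before moving on.

Run:
```python
from h import *
st()
c=cam('side'); p=proj(c,[.542,.173,.06]).astype(int)
i=c['image'][p[1]-60:p[1]+60,p[0]-80:p[0]+80]; cv2.imwrite('pics/z3.png',cv2.resize(i,None,fx=5,fy=5,interpolation=cv2.INTER_CUBIC))
```

```text
t 3.4667
q [0.2196 0.1767 1.7197 0.     1.2453 0.3605]
tool_pos [0.5446 0.174  0.0557]
orientation [-2.3722e+00 -2.0595e+00  1.0000e-04]
force [ 0.2578 -0.4222  0.4738]
wrist_torque [-0.0412 -0.0777 -0.0289]
opening 0.0441
gripper_force 0.0
[[ 0.14  0.99 -0.  ]
 [ 0.99 -0.14  0.  ]
 [-0.   -0.   -1.  ]]
```

View pics/z3.png

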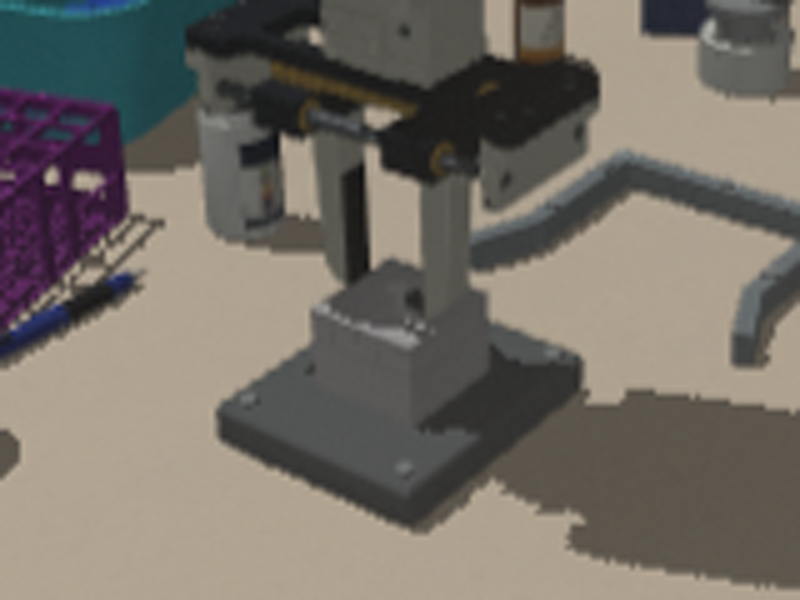

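Run:
```python
from h import *
c=cam('side'); o=proj(c,[.542,.173,.06]).astype(int)-[80,60]
f=lambda p:((proj(c,p)-o)*5+2).round()
s=status.read_state();p=np.array(s['tool_pos']);M=R.from_rotvec(s['orientation']).as_matrix()
print(s['opening'],p)
for w in [.022,.03,.04,.0465]:
  print(w,[f(p+M@[0,k*w,.017]) for k in (1,-1)])
r=R.from_euler('z',-1.7083).as_matrix()
for q in [(-.03,.03,.066),(.03,.03,.066),(.03,-.03,.066),(-.03,-.03,.066),(-.07,.06,.022),(.07,.06,.022),(.07,-.06,.022),(-.07,-.06,.022)]: print(q,f(r@q+[.5419,.173,0]))
```

```text
0.03616620771091553 [0.54461872 0.17402502 0.05567116]
0.022 [array([363., 330.]), array([434., 358.])]
0.03 [array([351., 325.]), array([448., 363.])]
0.04 [array([335., 318.]), array([464., 370.])]
0.0465 [array([325., 314.]), array([475., 374.])]
(-0.03, 0.03, 0.066) [313. 304.]
(0.03, 0.03, 0.066) [393. 252.]
(0.03, -0.03, 0.066) [490. 287.]
(-0.03, -0.03, 0.066) [413. 343.]
(-0.07, 0.06, 0.022) [215. 400.]
(0.07, 0.06, 0.022) [399. 277.]
(0.07, -0.06, 0.022) [588. 347.]
(-0.07, -0.06, 0.022) [413. 488.]
```

Run:
```python
from h import *
c=cam('side'); o=proj(c,[.542,.173,.06]).astype(int)-[50,60]
o=np.array([296,244])-[50,60]
M=R.from_euler('z',np.radians(81.9)).as_matrix()@np.diag([1,-1,-1])
for p in ([.5408,.1697,.1404],[.5443,.1718,.143]):
  for zz in (0,.017): print(zz,[((proj(c,np.array(p)+M@[0,k*.046,zz])-o)*4+1.5).round() for k in (1,-1)])
st()
```

```text
0 [array([141., 103.]), array([266., 145.])]
0.017 [array([143., 129.]), array([266., 171.])]
0 [array([134.,  99.]), array([259., 141.])]
0.017 [array([136., 125.]), array([259., 167.])]
t 3.6167
q [ 0.2196  0.1768  1.7197 -0.      1.2453  0.3605]
tool_pos [0.5447 0.174  0.0557]
orientation [-2.3723e+00 -2.0595e+00  1.0000e-04]
force [ 0.408  -0.3795 -0.5311]
wrist_torque [-0.0425 -0.0786 -0.0085]
opening 0.0324
gripper_force 0.0
[[ 0.14  0.99 -0.  ]
 [ 0.99 -0.14 -0.  ]
 [-0.   -0.   -1.  ]]
```

The fingertips show about 25 mm higher in the images than the reported TCP implies: they are still just above the rim and touching nothing. I'll reopen and descend further, watching the force.

Request:
{"fn": "servo_tool", "kwargs": {"plan": "0 0 -0.01 0;0 0 -0.01 0;0 0 -0.01 0;0 0 -0.01 0;0 0 -0.01 0;0 0 -0.01 0;0 0 -0.01 0;0 0 -0.01 0;0 0 -0.01 0;0 0 -0.01 0;0 0 -0.01 0;0 0 -0.01 0", "grip": -1}}

```text
t: 4.62
tool_pos: [0.5447, 0.174, 0.0657]
orientation: [-2.372, -2.059, 0.0]
force: [-0.7, -0.8, -0.0]
opening: 0.0928
gripper_force: 0.0
```

Request:
{"fn": "servo_tool", "kwargs": {"plan": "0 0 0.01 0;0 0 0.015 0;0 0 0.02 0;0 0 0.025 0;0 0 0.028 0;0 0 0.03 0;0 0 0.03 0"}}

```text
t: 5.2
tool_pos: [0.5443, 0.1739, 0.035]
orientation: [-2.372, -2.059, 0.002]
force: [0.3, -0.4, 0.5]
opening: 0.0927
gripper_force: 0.0
```

Request:
{"fn": "servo_tool", "kwargs": {"plan": "0 0 0.004 0;0 0 0.008 0;0 0 0.01 0;0 0 0.012 0;0 0 0.012 0"}}

```text
t: 5.62
tool_pos: [0.5443, 0.1739, 0.0232]
orientation: [-2.372, -2.059, 0.001]
force: [-0.4, 0.4, -0.1]
opening: 0.0926
gripper_force: 0.0
```

Run:
```python
from h import *
st()
c=cam('side'); p=proj(c,[.542,.173,.06]).astype(int); print(p)
i=c['image'][p[1]-60:p[1]+60,p[0]-80:p[0]+80]; cv2.imwrite('pics/z4.png',cv2.resize(i,None,fx=5,fy=5,interpolation=cv2.INTER_CUBIC))
```

```text
t 5.6167
q [ 0.2195  0.2177  1.7382 -0.      1.1865  0.3605]
tool_pos [0.5443 0.1739 0.0232]
orientation [-2.3722e+00 -2.0591e+00  1.1000e-03]
force [-0.424   0.4409 -0.0976]
wrist_torque [-0.0394 -0.0858  0.003 ]
opening 0.0926
gripper_force 0.0
[[ 0.141  0.99  -0.001]
 [ 0.99  -0.141 -0.   ]
 [-0.    -0.001 -1.   ]]
[296 244]
```

View pics/z4.png

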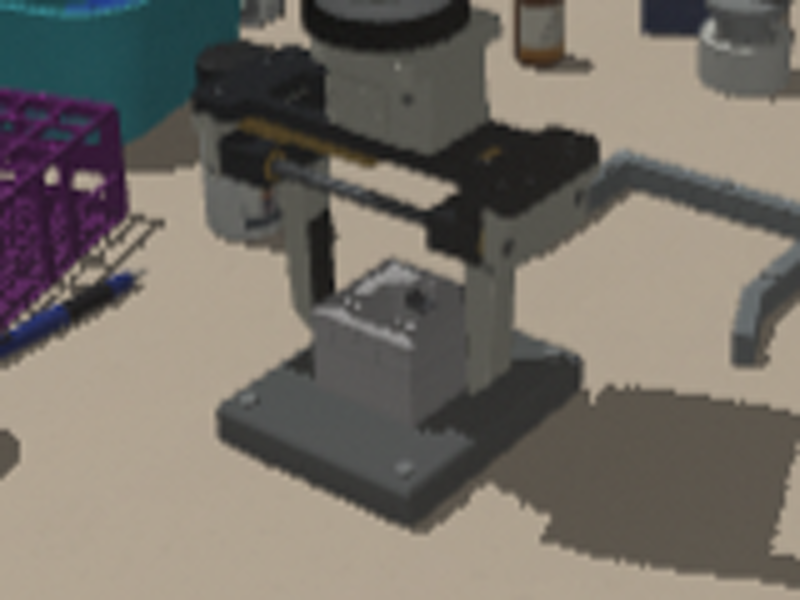

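The fingers now flank the housing, with the near tip at about (487,393), just above the base. Closing.

Request:
{"fn": "servo_tool", "kwargs": {"plan": "0 0 0 0;0 0 0 0;0 0 0 0;0 0 0 0;0 0 0 0;0 0 0 0;0 0 0 0;0 0 0 0", "grip": 1, "grip_force": 15}}

```text
t: 6.33
tool_pos: [0.5434, 0.1741, 0.0236]
orientation: [-2.371, -2.058, 0.003]
force: [-6.6, 1.1, 5.0]
opening: 0.0601
gripper_force: 15.0
```

```bash
python3 g.py .4886 -.0113 .0232 82.69
```

```text
t 6.33 p [0.5434 0.1741 0.0236] th 81.92 shift [-0.1913 -0.0282  0.0006] turn -0.77 F [-6.6  1.1  5. ] open 0.0601
```

Request:
{"fn": "servo_tool", "kwargs": {"plan": "-0.008 -0.006 0 -0.4;-0.018 -0.012 0 -0.8;-0.03 -0.018 0 -0.8;-0.042 -0.024 0 -0.8;-0.055 -0.0275 0 -0.8;-0.07 -0.0275 0 -0.8;-0.085 -0.0275 0 -0.8;-0.1 -0.0275 0 -0.8;-0.115 -0.0275 0 -0.8;-0.13 -0.0275 0 -0.8;-0.13 -0.0275 0 -0.8;-0.13 -0.0275 0 -0.8"}}

```text
t: 7.33
tool_pos: [0.4988, 0.0478, 0.0236]
orientation: [2.359, 2.074, -0.002]
force: [-0.3, -3.9, -0.4]
opening: 0.0598
gripper_force: 15.0
```

```bash
python3 g.py .4886 -.0113 .0232 82.69
python3 - <<'E'
from h import *
c=cam('top'); i=c['image'][190:285,230:400]; cv2.imwrite('pics/z5.png',cv2.resize(i,None,fx=4,fy=4,interpolation=cv2.INTER_CUBIC))
E
```

```text
t 7.33 p [0.4988 0.0478 0.0236] th 82.62 shift [-0.0599 -0.0026  0.0005] turn -0.07 F [-0.3 -3.9 -0.4] open 0.0598
```

Request:
{"fn": "servo_tool", "kwargs": {"plan": "-0.01 -0.001 0 0;-0.02 -0.0015 0 0;-0.03 -0.0015 0 0;-0.04 -0.0015 0 0;-0.048 -0.0015 0 0;-0.054 -0.0015 0 0;-0.054 -0.0015 0 0"}}

```text
t: 7.97
tool_pos: [0.4905, -0.0061, 0.0236]
orientation: [2.359, 2.074, -0.002]
force: [-0.8, -4.1, -2.8]
opening: 0.0597
gripper_force: 15.0
```

Request:
{"fn": "servo_tool", "kwargs": {"plan": "-0.002 0 0 0;-0.004 0 0 0;-0.006 0 0 0;-0.007 0 0 0;-0.007 0 0 0"}}

```text
t: 8.38
tool_pos: [0.4899, -0.0112, 0.0236]
orientation: [-2.358, -2.076, 0.0]
force: [0.3, 1.9, -3.2]
opening: 0.0599
gripper_force: 15.0
```

```bash
python3 g.py .4886 -.0113 .0232 82.69
```

```text
t 8.38 p [ 0.4899 -0.0112  0.0236] th 82.73 shift [-0.0002 -0.0012  0.0004] turn 0.04 F [ 0.3  1.9 -3.2] open 0.0599
```

Request:
{"fn": "servo_tool", "kwargs": {"plan": "-0.001 0 0 0;-0.002 0 0 0;-0.003 0 0 0;-0.003 0 0 0"}}

```text
t: 8.72
tool_pos: [0.4898, -0.0121, 0.0239]
orientation: [-2.356, -2.074, -0.004]
force: [1.4, 13.9, -1.1]
opening: 0.06
gripper_force: 15.0
```

```bash
python3 g.py .4886 -.0113 .0232 82.69
```

```text
t 8.72 p [ 0.4898 -0.0121  0.0239] th 82.72 shift [ 0.0006 -0.0013  0.0007] turn 0.03 F [ 1.4 13.9 -1.1] open 0.06
```

Request:
{"fn": "servo_tool", "kwargs": {"plan": "0 0 0 0;0 0 0 0;0 0 0 0;0 0 0 0;0 0 0 0;0 0 0 0;0 0 -0.03 0;0 0 -0.06 0;0 0 -0.1 0;0 0 -0.14 0;0 0 -0.14 0;0 0 -0.14 0", "grip": -1}}

```text
t: 9.72
tool_pos: [0.492, -0.0146, 0.1672]
orientation: [2.354, 2.072, 0.007]
force: [0.1, 0.7, -0.5]
opening: 0.0931
gripper_force: 0.0
```

```bash
python3 g.py .541 -.266 .15 -9
```

```text
t 9.72 p [ 0.492  -0.0146  0.1672] th 82.71 shift [-0.2431  0.0803  0.0178] turn 91.71 F [ 0.1  0.7 -0.5] open 0.0931
```

Request:
{"fn": "servo_tool", "kwargs": {"plan": "-0.03 0.01 0 7;-0.06 0.02 0 14;-0.09 0.03 0 21;-0.12 0.04 0 28;-0.15 0.05 0 35;-0.18 0.06 0 42;-0.21 0.07 0 49;-0.243 0.08 0 56;-0.243 0.08 0 63;-0.243 0.08 0 70;-0.243 0.08 0 77;-0.243 0.08 0 84", "grip": 0.1}}

```text
t: 10.72
tool_pos: [0.537, -0.2653, 0.1612]
orientation: [-3.139, 0.046, 0.005]
force: [0.1, -0.2, -0.6]
opening: 0.0418
gripper_force: 0.0
```

```bash
python3 g.py .541 -.266 .12 -9
```

```text
t 10.72 p [ 0.537  -0.2653  0.1612] th -1.68 shift [0.0042 0.0007 0.0411] turn 7.32 F [ 0.1 -0.2 -0.6] open 0.0418
```

Request:
{"fn": "servo_tool", "kwargs": {"plan": "0.005 0.001 0.02 7;0.005 0.001 0.03 7.3;0.005 0.001 0.03 7.3;0.005 0.001 0.03 7.3;0.005 0.001 0.03 7.3"}}

```text
t: 11.13
tool_pos: [0.5428, -0.2663, 0.1335]
orientation: [-3.133, 0.23, 0.001]
force: [0.5, 0.1, -0.6]
opening: 0.0418
gripper_force: 0.0
```

```bash
python3 g.py .542 -.265 .055 -9;  python3 - <<'E'
from h import *
L=[]
for n,p in (('top',[.4886,-.0113,.06]),('side',[.542,-.265,.08])):
    c=cam(n); o=proj(c,p).astype(int)-[40,50]; print(n,o)
    i=c['image'][o[1]:o[1]+100,o[0]:o[0]+80]; L.append(cv2.resize(i,None,fx=5,fy=5,interpolation=cv2.INTER_CUBIC))
cv2.imwrite('pics/z6.png',np.hstack(L))
M=R.from_euler('z',np.radians(-9)).as_matrix()
for q in [(.028,.008,.095),(.028,-.008,.095),(-.028,.008,.095),(-.028,-.008,.095),(0,0,.095)]: 
    u=proj(c,M@q+[.5407,-.2655,0]); print(q,((u-o)*5+2).round()+[400,0],'z1:',((u-[255,165])*5+2).round())
r=R.from_euler('z',np.radians(-97.31)).as_matrix(); c=cam('top'); o=proj(c,[.4886,-.0113,.06]).astype(int)-[40,50]
for q in [(-.03,.03,.066),(.03,.03,.066),(.03,-.03,.066),(-.03,-.03,.066),(-.07,.06,.022),(.07,.06,.022),(.07,-.06,.022),(-.07,-.06,.022)]: print(q,((proj(c,r@q+[.4886,-.0113,0])-o)*5+2).round())
E
```

```text
t 11.13 p [ 0.5428 -0.2663  0.1335] th -8.41 shift [-0.0009 -0.0011  0.0785] turn 0.59 F [ 0.5  0.1 -0.6] open 0.0418
top [278 191]
side [324 126]
(0.028, 0.008, 0.095) [564. 229.] z1: [509.  34.]
(0.028, -0.008, 0.095) [577. 222.] z1: [522.  27.]
(-0.028, 0.008, 0.095) [639. 247.] z1: [584.  52.]
(-0.028, -0.008, 0.095) [652. 239.] z1: [597.  44.]
(0, 0, 0.095) [608. 234.] z1: [553.  39.]
(-0.03, 0.03, 0.066) [165. 200.]
(0.03, 0.03, 0.066) [262. 215.]
(0.03, -0.03, 0.066) [246. 313.]
(-0.03, -0.03, 0.066) [149. 297.]
(-0.07, 0.06, 0.022) [112. 146.]
(0.07, 0.06, 0.022) [331. 180.]
(0.07, -0.06, 0.022) [302. 369.]
(-0.07, -0.06, 0.022) [ 82. 334.]
```

View pics/z6.png

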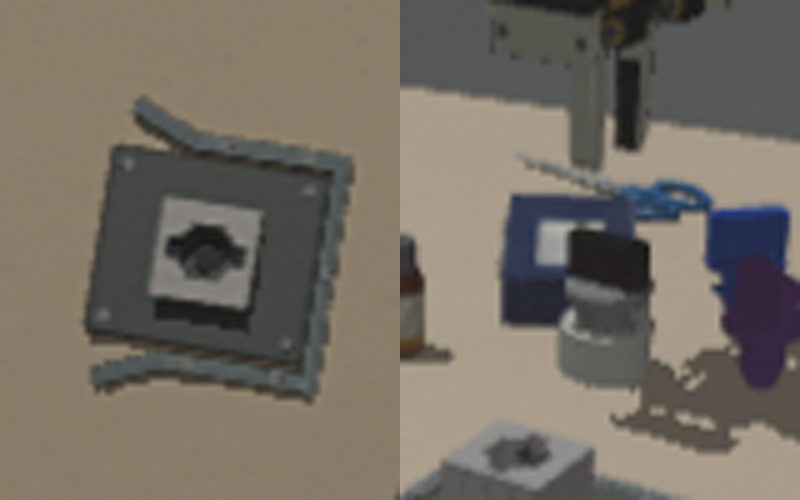

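The carrier is docked: its rim centre is at (207,254) in the crop, predicted (205.5,256). The fingers hang centred over the handle, with the finger midpoint u at about 607 against the handle centre at about 609. Descending.

Request:
{"fn": "servo_tool", "kwargs": {"plan": "0 -0.001 0.02 0.6;0 -0.001 0.04 0.6;0 -0.001 0.055 0.6;0 -0.001 0.065 0.6;0 -0.001 0.07 0.6;0 -0.001 0.0755 0.6;0 -0.001 0.0755 0.6"}}

```text
t: 11.87
tool_pos: [0.5432, -0.2654, 0.0579]
orientation: [-3.131, 0.251, 0.0]
force: [-0.1, 0.4, -0.7]
opening: 0.0419
gripper_force: 0.0
```

Request:
{"fn": "servo_tool", "kwargs": {"plan": "0 0 0 0;0 0 0 0;0 0 0 0;0 0 0 0;0 0 0 0;0 0 0 0;0 0 0 0", "grip": 1, "grip_force": 40}}

```text
t: 12.45
tool_pos: [0.5436, -0.266, 0.0589]
orientation: [3.131, -0.251, 0.001]
force: [-0.2, -0.4, 2.8]
opening: 0.0159
gripper_force: 40.0
```

```bash
python3 g.py .542 -.265 .055 -9
```

```text
t 12.45 p [ 0.5436 -0.266   0.0589] th -9.18 shift [-0.0017 -0.0007  0.0039] turn -0.18 F [-0.2 -0.4  2.8] open 0.0159
```

Request:
{"fn": "servo_tool", "kwargs": {"plan": "0 0 -0.01 0;0 0 -0.025 0;0 0 -0.045 0;0 0 -0.07 0;0 0 -0.095 0;0 0 -0.095 0;0 0 -0.095 0;0 0 -0.095 0"}}

```text
t: 13.12
tool_pos: [0.5428, -0.265, 0.1521]
orientation: [-3.131, 0.251, 0.002]
force: [-0.2, -0.1, -1.4]
opening: 0.0157
gripper_force: 40.0
```

```bash
python3 g.py .4898 -.0121 .153 82.72
```

```text
t 13.12 p [ 0.5428 -0.265   0.1521] th -9.18 shift [-0.0926 -0.2412 -0.0005] turn -91.9 F [-0.2 -0.1 -1.4] open 0.0157
```

Request:
{"fn": "servo_tool", "kwargs": {"plan": "-0.011 -0.03 0 -7;-0.023 -0.06 0 -14;-0.034 -0.09 0 -21;-0.046 -0.12 0 -28;-0.058 -0.15 0 -35;-0.069 -0.18 0 -42;-0.081 -0.21 0 -49;-0.0925 -0.241 0 -56;-0.0925 -0.241 0 -63;-0.0925 -0.241 0 -70;-0.0925 -0.241 0 -77;-0.0925 -0.241 0 -84"}}

```text
t: 14.12
tool_pos: [0.4889, -0.0121, 0.1509]
orientation: [-2.487, -1.915, 0.004]
force: [-0.1, -0.1, -1.8]
opening: 0.0161
gripper_force: 40.0
```

Request:
{"fn": "servo_tool", "kwargs": {"plan": "0 0 0 -7;0 0 0 -7.9;0 0 0 -7.9;0 0 0 -7.9;0 0 0 -7.9"}}

```text
t: 14.53
tool_pos: [0.49, -0.0128, 0.1526]
orientation: [-2.361, -2.072, 0.001]
force: [-0.3, 0.7, -0.5]
opening: 0.0157
gripper_force: 40.0
```

```bash
python3 g.py .4898 -.0121 .15 82.72
python3 - <<'E'
from h import *
c=cam('side'); o=np.array(proj(c,[.49,-.012,.1]).astype(int))-[50,55]; print(o)
i=c['image'][o[1]:o[1]+100,o[0]:o[0]+100]; cv2.imwrite('pics/z7.png',cv2.resize(i,None,fx=6,fy=6,interpolation=cv2.INTER_CUBIC))
f=lambda q:((proj(c,q)-o)*6+2.5).round()
p=np.array([.4898,-.0121,0])
for x in (-.003,0,.003): 
  X=np.array([.127,.992,0])*x
  print(x,'axis nose',f(p+X+[0,0,.108]),'flange',f(p+X+[0,0,.148]))
r=R.from_euler('z',np.radians(-97.31)).as_matrix()
for q in [(-.03,.03,.066),(.03,.03,.066),(.03,-.03,.066),(-.03,-.03,.066)]: print(q,f(r@q+[.4886,-.0113,0]))
E
```

```text
t 14.53 p [ 0.49   -0.0128  0.1526] th 82.55 shift [ 0.0006 -0.0003  0.0026] turn -0.17 F [-0.3  0.7 -0.5] open 0.0157
[297 149]
-0.003 axis nose [312. 314.] flange [314. 232.]
0 axis nose [308. 317.] flange [310. 234.]
0.003 axis nose [305. 319.] flange [307. 236.]
(-0.03, 0.03, 0.066) [216. 411.]
(0.03, 0.03, 0.066) [286. 361.]
(0.03, -0.03, 0.066) [399. 394.]
(-0.03, -0.03, 0.066) [331. 446.]
```

View pics/z7.png

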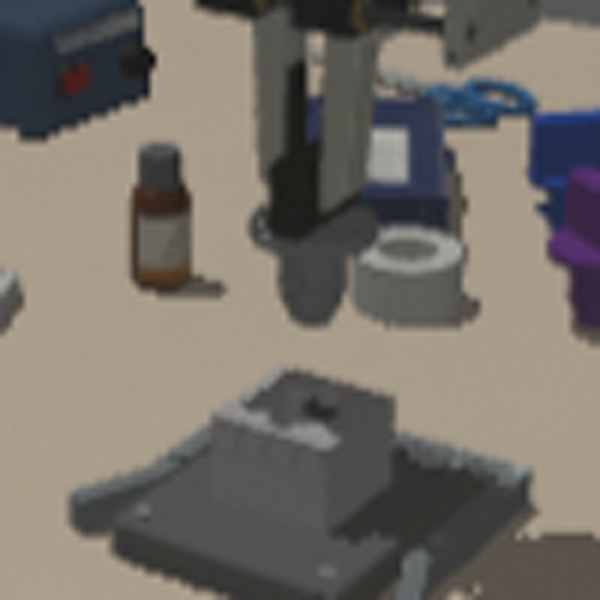

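The stopper axis appears at u≈313.5 against the socket axis at u≈307.5. Together with the top-view estimate, that calls for a shift of about +3.5 mm along tool x before descending.

Request:
{"fn": "servo_tool", "kwargs": {"plan": "0.002 0 0.01 -0.2;0.004 -0.0003 0.02 -0.2;0.004 -0.0003 0.03 -0.2;0.004 -0.0003 0.038 -0.2;0.004 -0.0003 0.044 -0.2;0.004 -0.0003 0.05 -0.2;0.004 -0.0003 0.05 -0.2"}}

```text
t: 15.17
tool_pos: [0.4896, -0.0087, 0.1015]
orientation: [-2.353, -2.079, 0.003]
force: [-0.6, 0.6, -1.6]
opening: 0.0158
gripper_force: 40.0
```

```bash
python3 g.py .4898 -.0121 .084 82.72
```

```text
t 15.17 p [ 0.4896 -0.0087  0.1015] th 82.91 shift [-0.0033  0.0007  0.0175] turn 0.19 F [-0.6  0.6 -1.6] open 0.0158
```

Request:
{"fn": "servo_tool", "kwargs": {"plan": "0 0.0006 0.003 0;0 0.0006 0.006 0;0 0.0006 0.006 0"}}

```text
t: 15.42
tool_pos: [0.4912, -0.0089, 0.097]
orientation: [-2.354, -2.08, 0.0]
force: [-1.1, -0.1, -1.6]
opening: 0.0154
gripper_force: 40.0
```

Request:
{"fn": "servo_tool", "kwargs": {"plan": "0 0 0.003 0;0 0 0.006 0;0 0 0.009 0;0 0 0.009 0;0 0 0.009 0"}}

```text
t: 15.83
tool_pos: [0.491, -0.0088, 0.088]
orientation: [-2.354, -2.08, 0.0]
force: [-0.6, 0.8, -1.7]
opening: 0.0158
gripper_force: 40.0
```

```bash
python3 g.py .4898 -.0121 .0719 82.72
```

```text
t 15.83 p [ 0.491  -0.0088  0.088 ] th 82.92 shift [-0.0035 -0.0008  0.0161] turn 0.2 F [-0.6  0.8 -1.7] open 0.0158
```

Request:
{"fn": "servo_tool", "kwargs": {"plan": "0 -0.0006 0.003 0;0 -0.0006 0.006 0;0 -0.0006 0.008 0;0 -0.0006 0.008 0"}}

```text
t: 16.17
tool_pos: [0.4907, -0.0084, 0.0799]
orientation: [-2.354, -2.08, -0.001]
force: [1.6, 4.0, -2.1]
opening: 0.0155
gripper_force: 40.0
```

Request:
{"fn": "servo_tool", "kwargs": {"plan": "0 0 0.0015 0;0 0 0.003 0;0 0 0.0045 0;0 0 0.0045 0;0 0 0.0045 0"}}

```text
t: 16.58
tool_pos: [0.4908, -0.0085, 0.0761]
orientation: [-2.354, -2.08, -0.001]
force: [-1.3, 5.7, 5.6]
opening: 0.0161
gripper_force: 40.0
```

```bash
python3 g.py .4898 -.0121 .0719 82.72
```

```text
t 16.58 p [ 0.4908 -0.0085  0.0761] th 82.92 shift [-0.0037 -0.0006  0.0042] turn 0.2 F [-1.3  5.7  5.6] open 0.0161
```

Request:
{"fn": "servo_tool", "kwargs": {"plan": "0.001 0 0.001 0;0.001 0 0.003 0;0.001 0 0.005 0;0.001 0 0.006 0;0.001 0 0.006 0;0.001 0 0.006 0"}}

```text
t: 17.08
tool_pos: [0.4911, -0.0083, 0.0718]
orientation: [2.354, 2.079, -0.0]
force: [-8.7, 1.0, 19.5]
opening: 0.0159
gripper_force: 40.0
```

```bash
python3 g.py .4898 -.0121 .0719 82.72
```

```text
t 17.08 p [ 0.4911 -0.0083  0.0718] th 82.92 shift [-0.0039 -0.0008 -0.0001] turn 0.2 F [-8.7  1.  19.5] open 0.0159
```

Flush: z matches the seated height and Fz is about 20 N. Now I'll twist clockwise, compensating for the TCP sitting about 3.3 mm off the stopper axis.

Request:
{"fn": "servo_tool", "kwargs": {"plan": "0 -0.0006 0 0;0 -0.0006 0 0;0 -0.0003 0 6;-0.0001 0.0001 0 12;-0.0002 0.0004 0 18;-0.0003 0.0007 0 24;-0.0004 0.001 0 30;-0.0006 0.0013 0 36;-0.0008 0.0016 0 42;-0.001 0.0017 0 45;-0.001 0.0017 0 45"}}

```text
t: 18.0
tool_pos: [0.493, -0.0097, 0.0718]
orientation: [2.972, 1.015, 0.001]
force: [-6.8, 1.0, 17.8]
opening: 0.0156
gripper_force: 40.0
```

```bash
python3 g.py .4898 -.0121 .0719 -7.28; python3 -c "
from h import *
st()"|grep -E "force|torque"
```

```text
t 18.0 p [ 0.493  -0.0097  0.0718] th 37.7 shift [-0.004  -0.0001 -0.0001] turn 44.98 F [-6.8  1.  17.8] open 0.0156
force [-6.8325  1.0458 17.7616]
wrist_torque [0.2936 1.3819 0.0265]
gripper_force 40.0098
```

Request:
{"fn": "servo_tool", "kwargs": {"plan": "-0.0005 -0.0001 0 6;-0.0006 0.0003 0 12;-0.0007 0.0006 0 18;-0.0008 0.0009 0 24;-0.0009 0.0012 0 30;-0.0011 0.0015 0 36;-0.0013 0.0018 0 41;-0.0014 0.0019 0 44;-0.0014 0.0019 0 44"}}

```text
t: 18.75
tool_pos: [0.4934, -0.0114, 0.0718]
orientation: [3.137, -0.172, 0.003]
force: [-4.3, 4.7, 16.3]
opening: 0.0158
gripper_force: 40.0
```

```bash
python3 g.py .4898 -.0121 .0719 -7.28; python3 -c "
from h import *
st()"|grep -E "force|torque"
```

```text
t 18.75 p [ 0.4934 -0.0114  0.0718] th -6.28 shift [-0.0035  0.0011 -0.0001] turn 1.0 F [-4.3  4.7 16.3] open 0.0158
force [-4.3216  4.6655 16.3038]
wrist_torque [0.917  0.9841 0.0765]
gripper_force 40.0076
```

Request:
{"fn": "servo_tool", "kwargs": {"plan": "-0.0002 -0.0003 0 1.5;-0.0002 -0.0003 0 3;-0.0002 -0.0003 0 4.5;-0.0002 -0.0003 0 5.5;-0.0002 -0.0003 0 5.5;-0.0002 -0.0003 0 5.5"}}

```text
t: 19.25
tool_pos: [0.4937, -0.0109, 0.0718]
orientation: [-3.126, 0.316, -0.005]
force: [-2.6, 5.5, 15.1]
opening: 0.0156
gripper_force: 40.3
```

```bash
python3 g.py .4898 -.0121 .0719 -7.28; python3 -c "
from h import *
st()
c=cam('side'); o=np.array(proj(c,[.49,-.012,.07]).astype(int))-[50,60]
i=c['image'][o[1]:o[1]+100,o[0]:o[0]+100]; cv2.imwrite('pics/z8.png',cv2.resize(i,None,fx=6,fy=6,interpolation=cv2.INTER_CUBIC))
"|grep -E "force|torque"
```

```text
t 19.25 p [ 0.4937 -0.0109  0.0718] th -11.53 shift [-0.0036  0.0019 -0.0001] turn -4.25 F [-2.6  5.5 15.1] open 0.0156
force [-2.625   5.4566 15.1226]
wrist_torque [0.9707 0.5597 0.5974]
gripper_force 40.3074
```

View pics/z8.png

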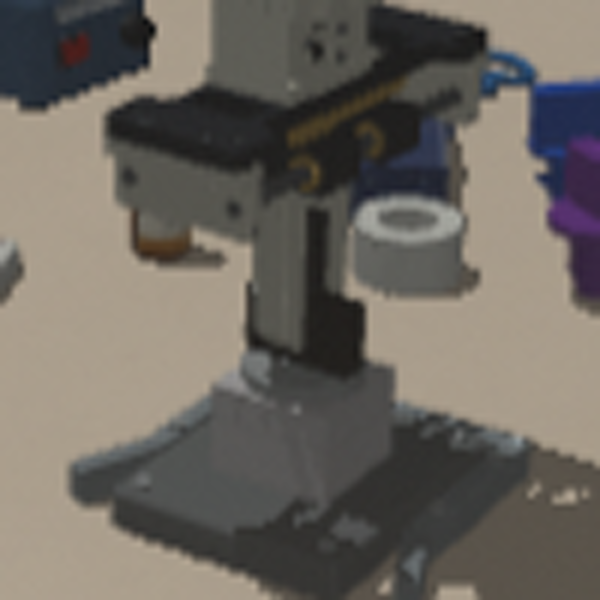

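The stopper is flush, at about 15 N down, and sits on its twist stop with the wrist torque up to 0.6 N m. Handing in.

```bash
python3 -c "
from h import *
print(robot.close_job())"
```

```text
the job is handed in; nothing more can be done
None
```

The job is handed in: the carrier is docked against the end stop, and the stopper is pressed flush, twisted onto its stop and still gripped. The hand-in gave no verdict, so a pass is not confirmed.

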